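# Bring up the shelf lights on the touch strip

## Task

Turn the shop's shelf lights up to full: put the closed fingertips lightly on the smallest white dot of the dimmer panel's red touch strip and slide along the curve, touching every dot in order up to the largest, in one stroke without lifting off on the way and without ever pushing the strip down to its stop. Then stay: the program finishes with the fingertips still resting lightly on the largest dot, which stores the setting. Do not lift or shove the panel, and leave the gift box, jar and cup where they are.

Things in the scene. Friction and masses are not known exactly. Their poses are not given: they have to be found in the camera images.
- panel: Loose aluminium light-dimmer panel, 150 (x) by 270 (y) mm, on four rubber feet, 0.9 kg; its flat deck is 22 mm above the counter. Origin: centre of its underside; z up. On it a red touch strip, 9 mm proud, 30 mm wide, along an arc of radius 115 mm over 120 degrees, with nine white dots 30 mm apart, growing from 5 to 17 mm across.
- strip (a joint): How far the red touch strip is pressed down, m: 0 released, 0.007 on its stop. The whole strip sinks level on a spring: about 0.6 N to start it moving, 0.6 N more per mm (about 2.4 N at 3 mm, 4.8 N at 7 mm). Released, its flat top is 31 mm above the counter.
- dot1 (a point): Centre of white dot number 1 along the strip (the smallest, dim end: the start), 5 mm across, on the strip's top face; it sinks with the strip.
- dot2 (a point): Centre of white dot number 2 along the strip, 6.5 mm across, on the strip's top face; it sinks with the strip.
- dot3 (a point): Centre of white dot number 3 along the strip, 8 mm across, on the strip's top face; it sinks with the strip.
- dot4 (a point): Centre of white dot number 4 along the strip, 9.5 mm across, on the strip's top face; it sinks with the strip.
- dot5 (a point): Centre of white dot number 5 along the strip, 11 mm across, on the strip's top face; it sinks with the strip.
- dot6 (a point): Centre of white dot number 6 along the strip, 12.5 mm across, on the strip's top face; it sinks with the strip.
- dot7 (a point): Centre of white dot number 7 along the strip, 14 mm across, on the strip's top face; it sinks with the strip.
- dot8 (a point): Centre of white dot number 8 along the strip, 15.5 mm across, on the strip's top face; it sinks with the strip.
- dot9 (a point): Centre of white dot number 9 along the strip (the largest, bright end: the finish), 17 mm across, on the strip's top face; it sinks with the strip.
- giftbox: Red gift box with gold-coloured ribbon, 60 x 100 mm, 40 mm high (bow to 46 mm); origin: centre of its underside. Bystander.
- jar: Amber glass jar, 60 mm across, 80 mm high; origin: centre of its underside. Bystander.
- cup: White sample cup, 64 mm across, 75 mm high; origin: centre of its underside. Bystander.

How it is judged:
By the outcome, as a careful person would: the job done as asked, in the order asked, and still so for the second after the job is handed in, while the arm keeps its last pose, push and grip.
It also fails if it takes over 42 s, if anything falls off the work surface, if the arm or the gripper's body presses on something with over 40 N, if the wrist force passes 120 N, or if a joint passes its speed limit or range.

## Robot

A 6-joint arm with a two-finger parallel gripper is mounted at the origin on the work surface. World frame = base frame: x ahead of the robot, y to its left, z up, the work surface at z = 0. Lengths are in m, angles in rad, forces in N, time in s.
With the tool pointing down it reaches from about 0.375 to 0.9 m from the base axis. Payload 3.1 kg.
Tool frame: the origin (TCP) lies between the finger pads, 19 mm behind the fingertips; this is the grasp point; z points along the fingers, y is the line along which they close (so a half turn about z gives the same grasp; the last joint's range is limited). The gripper opens to 85 mm and grips with 20 to 120 N. Pads are 22 mm wide; open, the fingers measure 114 mm over their backs; the gripper's body (76 mm by 85 mm) begins 54 mm behind the grasp point. The pads swing forward as they close: fully open they stand 13 mm farther back than shut.
Start: joints at [-1.522, 0.527, 1.433, -0, 1.181, -0.178], TCP at [0.141, -0.609, 0.25] pointing down, gripper open.
Joint ranges: [-3.08, 3.08], [-0.75, 2.2], [0.22, 2.44], [-1.43, 4.57], [0, 2.65], [-2.85, 2.85]. Speed limits (rad/s): [2.79, 2.79, 3.14, 3.14, 3.14, 3.14].

## Interface

Orientations are given as a unit quaternion [x, y, z, w].
In Python, from station import readout, cams, sign_off gives the robot as it stands.
- The arm moves only by the tool send_rows, never from a script. Its argument "commands" is text: rows parted by semicolons, each of 5 numbers parted by spaces: the finger opening in mm, from 0 to 85.4, then the shift along the tool's x, y, z each as a share of 0.02 m, from -1 to 1, then the turn about the tool's z as a share of 4 degrees, from -1 to 1. In form: grip dx dy dz spin; .... A call has 1 to 20 rows; each row shifts and turns the commanded pose from where the row before left it, along the tool's axes as they then stand; what a row does not reach is not made up. A row lasts 1/12 s, in which the tool goes at most 41.7 mm and 7.16 degrees, less where a joint would pass 70% of its speed; a pose out of reach is approached as far as the arm can. A call with a number of a shift or a turn outside -1 to 1 is refused whole. A call with a gripper value outside its range is refused whole. The fingers move at their own pace and stop on an object; "grip_force" is the grip in N (left out, the last holds). Time passes only in rows, so rows that do not move let the fingers close. It gives the time, the measured TCP pose, the force, the opening and the grip force at its end, in the units of the state.
- readout.sense(): the state, without advancing time (a new reading comes with each control period).
- cams.snapshot(name): name is "scene" or "top"; returns a dict with "pixels" (384x512x3 uint8, red, green, blue), "intrinsics" (3x3 intrinsics, pixels), "eye" and "rotation" of the camera in the world. Camera axes: x right, y down, z forward; pixel columns grow to the right and rows downward; lengths in m; the calibration is good to about 2 mm. A picture is of the moment at which its call begins. There is no depth.
- sign_off(): hands the job in; it is judged then, once.
The state is a dict: "t": time; "q": joint angles; "qd": joint speeds; "tau": joint torques, N m; "tcp_pos": TCP position; "tool_rot": TCP orientation; "force": force on the tool from outside, world axes, zero at the start; "ft_torque": the same for the moment, N m; "finger_gap": opening from 0.0 (shut) to 1.0 (fully open); "gripper_force": force on a finger pad.
Only numpy, scipy, OpenCV 4.12 (cv2) and the standard library are available. Lean on these libraries where they do the work, as an engineer would, in place of code of your own. Each camera call takes 0.05 s, during which the arm holds its last target. There are 200 camera calls.

## Working session

There is one attempt and no reset: what is moved stays moved. The work goes in short steps, Python scripts to look and compute and a tool call to move; the robot and the scene stay as the last step left them, time stands still between calls to the robot, and variables do not carry over. Pictures are saved under pics/ and viewed, at most 10 in all, crops included, and the job is handed in when it is done.

Besides the shell and the picture viewer there is one more tool, called after "Emit:" by a JSON object that holds its "fn" and its "kwargs", one argument or row to a line. send_rows: Moves the arm, as the interface text tells. Its arguments: {"type":"object","properties":{"commands":{"type":"string"},"grip_force":{"type":"number"}},"required":["commands"]}

```bash
mkdir -p pics; python3 - <<'E'
from station import readout, cams
import cv2,pickle
s=readout.sense();print({k:s[k] for k in('t','tcp_pos','tool_rot','force','finger_gap')})
d={}
for n in('top','scene'):
    p=cams.snapshot(n);d[n]=p;cv2.imwrite(f'pics/{n}0.png',p['pixels'][:,:,::-1]);print(n,p['eye'],p['rotation'],p['intrinsics'])
pickle.dump(d,open('d0.pkl','wb'))
E
```

```text
{'t': 0.0, 'tcp_pos': array([ 0.14052837, -0.60828538,  0.24902425]), 'tool_rot': array([ 9.93579174e-01,  1.13133506e-01,  6.94061112e-05, -1.10867877e-03]), 'force': array([-0.68382595, -0.35831793,  0.00749653]), 'finger_gap': 1.0020970385925203}
top [ 4.53201133e-01 -8.04808340e-04  9.62190211e-01] [-0.69564937  0.71484552 -0.04411385  0.05587324] [[414.02419185   0.         253.97459848]
 [  0.         414.02419185 194.4762053 ]
 [  0.           0.           1.        ]]
scene [1.12067157 0.32332719 0.61856547] [ 0.46635312  0.78457303 -0.35638074 -0.19988171] [[351.84462094   0.         248.98089614]
 [  0.         351.84462094 196.44313683]
 [  0.           0.           1.        ]]
```

View pics/top0.png

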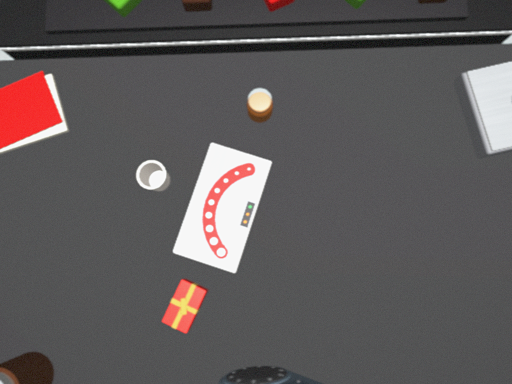

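View pics/scene0.png

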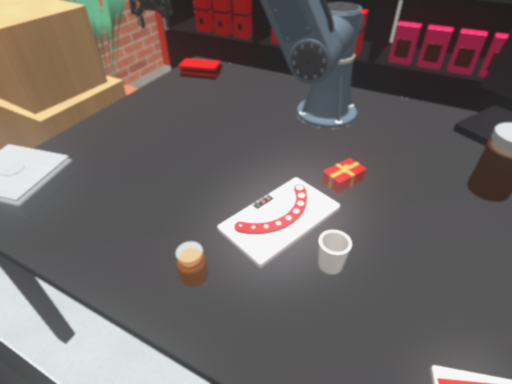

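The top view shows the panel at about (222,208). The strip runs from the smallest dot at (249,169) to the largest at (221,252). The gift box is at (184,306), the cup at (152,175) and the jar at (260,102). The scene view agrees, with dot 1 at (240,227) and dot 9 at (300,188). Next I'll measure the dots in both views.

```bash
cat > h.py <<'E'
import numpy as np,cv2
from scipy.spatial.transform import Rotation as R
def ray(p,uv):
    K=p['intrinsics'];v=np.array([(uv[0]-K[0,2])/K[0,0],(uv[1]-K[1,2])/K[1,1],1])
    return R.from_quat(p['rotation']).apply(v)
def plane(p,uv,z):
    d=ray(p,uv);e=np.array(p['eye']);return (e+d*(z-e[2])/d[2])
def dots(p,guess,S=6):
    im=p['pixels'].astype(float)
    red=((im[...,0]>150)&(im[...,1]<110)).astype(np.uint8)
    n,l,st,c=cv2.connectedComponentsWithStats(red)
    k=l[guess[1]-4:guess[1]+5,guess[0]-4:guess[0]+5];k=np.bincount(k[k>0]).argmax()
    x,y,w,h=st[k][:4];x-=3;y-=3;w+=6;h+=6
    crop=cv2.resize(p['pixels'][y:y+h,x:x+w],None,fx=S,fy=S,interpolation=cv2.INTER_CUBIC)
    r=((crop[...,1]<100)&(crop[...,0]>120)).astype(np.uint8)
    cs,hi=cv2.findContours(r,cv2.RETR_CCOMP,cv2.CHAIN_APPROX_NONE)
    out=[]
    for c,hh in zip(cs,hi[0]):
        if hh[3]>=0 and cv2.contourArea(c)>8:
            (m)=cv2.moments(c);out.append(((m['m10']/m['m00']+.5)/S-.5+x,(m['m01']/m['m00']+.5)/S-.5+y,m['m00']/S/S))
    return np.array(out),crop
E
python3 - <<'E'
import pickle,numpy as np
from h import *
d=pickle.load(open('d0.pkl','rb'))
P={}
for n,g in(('top',(210,225)),('scene',(270,226))):
    o,c=dots(d[n],g); o=o[np.argsort(o[:,1] if n=='top' else -o[:,0]*-1)]
    X=np.array([plane(d[n],u,.031) for u in o]);P[n]=X
    print(n,len(o));print(np.round(np.c_[o,X[:,:2]],4));print(np.round(np.linalg.norm(np.diff(X,axis=0),axis=1),4))
# model fit
a=np.radians(np.linspace(-60,60,9));M=.115*np.c_[np.cos(a),np.sin(a)]
for n in P:
    X=P[n][:,:2]
    if len(X)!=9: continue
    for Mm in(M,M*[1,-1]):
        A=Mm-Mm.mean(0);B=X-X.mean(0);U,S,V=np.linalg.svd(A.T@B)
        D=np.diag([1,np.sign(np.linalg.det(U@V))]);Rr=U@D@V
        F=A@Rr+X.mean(0);e=np.abs(F-X).max();print(n,e,X.mean(0)-M.mean(0)@np.eye(2)*0);
        if e<.01: print(np.round(F,4))
E
```

```text
top 2
[[2.261389e+02 1.750833e+02 3.056000e-01 6.328000e-01 7.560000e-02]
 [2.171604e+02 1.830493e+02 4.306000e-01 6.148000e-01 9.640000e-02]]
[0.0275]Traceback (most recent call last):
  File "<stdin>", line 6, in <module>
  File "h.py", line 12, in dots
    k=l[guess[1]-4:guess[1]+5,guess[0]-4:guess[0]+5];k=np.bincount(k[k>0]).argmax()
                                                       ~~~~~~~~~~~~~~~~~~~~~~~~~~^^
ValueError: attempt to get argmax of an empty sequence
```

```bash
python3 - <<'E'
import pickle,numpy as np,cv2
d=pickle.load(open('d0.pkl','rb'))
a=d['top']['pixels'][150:270,190:270];b=d['scene']['pixels'][170:250,220:320]
a=cv2.resize(a,None,fx=5,fy=5,interpolation=cv2.INTER_CUBIC);b=cv2.resize(b,None,fx=4,fy=4,interpolation=cv2.INTER_CUBIC)
o=np.zeros((600,800,3),np.uint8);o[:,:400]=a;o[:320,400:]=b
cv2.imwrite('pics/crop.png',o[:,:,::-1])
im=d['top']['pixels'];print(im[215,195:235].tolist()); print(d['scene']['pixels'][226,238:262].tolist())
E
```

```text
[[247, 247, 247], [247, 247, 247], [247, 247, 247], [247, 247, 247], [247, 247, 247], [247, 248, 248], [247, 249, 250], [247, 220, 224], [247, 132, 132], [247, 116, 115], [247, 211, 211], [247, 253, 254], [247, 249, 249], [247, 248, 248], [247, 248, 248], [247, 250, 250], [247, 253, 253], [247, 167, 167], [247, 102, 98], [247, 126, 126], [247, 210, 212], [246, 249, 250], [247, 248, 248], [247, 247, 247], [247, 247, 247], [247, 247, 247], [247, 247, 247], [247, 247, 247], [247, 247, 247], [247, 247, 247], [247, 247, 247], [247, 247, 247], [247, 247, 247], [247, 247, 247], [247, 247, 247], [247, 247, 247], [247, 247, 247], [247, 247, 247], [247, 247, 247], [247, 247, 247]]
[[246, 131, 129], [247, 174, 170], [247, 195, 189], [247, 174, 169], [246, 132, 131], [246, 107, 109], [246, 104, 105], [246, 104, 106], [246, 105, 107], [246, 105, 107], [246, 106, 108], [246, 108, 110], [246, 124, 124], [247, 172, 168], [247, 223, 218], [247, 234, 230], [247, 217, 213], [247, 159, 156], [246, 119, 121], [246, 111, 114], [246, 111, 113], [246, 111, 114], [246, 112, 115], [246, 113, 115]]
```

View pics/crop.png

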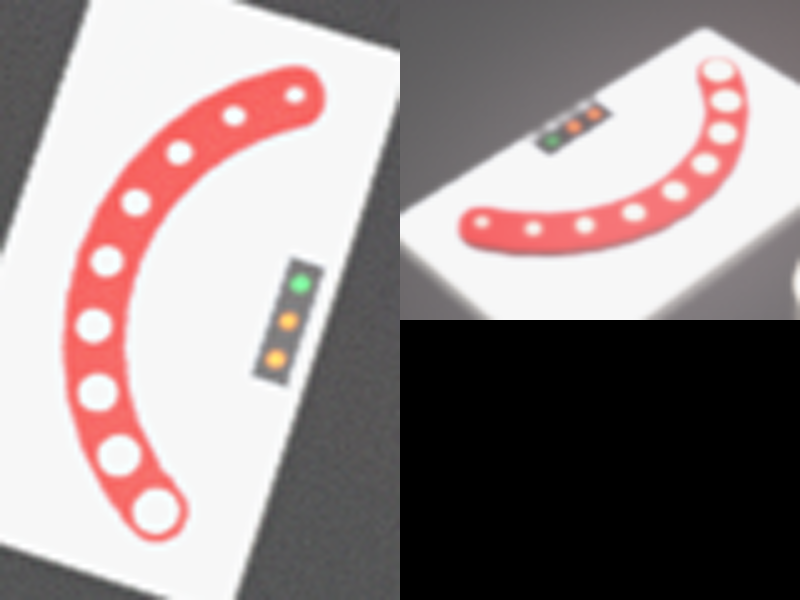

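The crop shows all nine dots clearly in both views. In crop pixels, top-view dot 1 is at (295,94) and dot 9 at (155,511). My red threshold was too strict, so I'll raise it.

```bash
sed -i 's/im\[...,1\]<110/im[...,1]<190/; s/crop\[...,1\]<100/crop[...,1]<T/; s/guess,S=6/guess,T=165,S=6/' h.py
cat > m.py <<'E'
import numpy as np
from h import *
def fit(X):
    a=np.radians(14.948*np.arange(-4,5));best=None
    for s in(1,-1):
        M=.115*np.c_[np.cos(a),s*np.sin(a)];A=M-M.mean(0);B=X-X.mean(0);U,S,V=np.linalg.svd(A.T@B)
        Rr=U@np.diag([1,np.sign(np.linalg.det(U@V))])@V;F=A@Rr+X.mean(0);e=np.abs(F-X).max()
        if best is None or e<best[0]: best=(e,F,X.mean(0)-M.mean(0)@Rr)
    return best
E
python3 - <<'E'
import pickle
from m import *
d=pickle.load(open('d0.pkl','rb'))
P={}
for n,g in(('top',(212,190)),('scene',(265,230))):
  for T in(150,170):
    o,c=dots(d[n],g,T); o=o[np.argsort(o[:,1] if n=='top' else o[:,0])]
    if n=='scene' and len(o)==9: o[6:]=o[6:][np.argsort(-o[6:,1])]
    X=np.array([plane(d[n],u,.031) for u in o]);P[n]=(o,X)
    print(n,T,len(o));
    if len(o)==9:
        e,F,c=fit(X[:,:2]);print(e,c,'\n',np.round(np.c_[o,X[:,:2],F],4))
    else:print(o)
o1,o2=P['top'][0],P['scene'][0]
if len(o1)==len(o2)==9:
  for u,v in zip(o1,o2):
    a,b=ray(d['top'],u),ray(d['scene'],v);e1,e2=map(np.array,(d['top']['eye'],d['scene']['eye']))
    t=np.linalg.lstsq(np.c_[a,-b],e2-e1,rcond=None)[0];print(np.round((e1+a*t[0]+e2+b*t[1])/2,4),np.round(np.linalg.norm(e1+a*t[0]-e2-b*t[1]),4))
E
```

```text
top 150 12
[[248.54311134 168.51633482  13.48611111]
 [236.37092748 172.70997292  18.23611111]
 [225.42701525 180.0837178   24.08333333]
 [216.72825865 190.04125742  30.16666667]
 [210.91733626 201.77865027  38.02777778]
 [247.1939959  213.71533385  12.04166667]
 [208.33032049 214.67663223  46.61111111]
 [244.72390489 221.32971974  13.98611111]
 [244.02380952 224.54960317   0.38888889]
 [209.10034152 228.04396958  56.70833333]
 [213.37415519 240.62826679  66.90277778]
 [220.7058753  251.71484812  77.22222222]]
top 170 13
[[248.55430752 168.51201683  10.81944444]
 [236.35205314 172.71351651  15.33333333]
 [225.41912093 180.09158858  20.75      ]
 [216.73773486 190.03467873  26.61111111]
 [210.91220667 201.77275742  33.73611111]
 [249.60742834 206.3066975   13.51388889]
 [247.16448304 213.71536665   7.59722222]
 [208.32451455 214.66197739  42.04166667]
 [244.70060803 221.36311011   9.26388889]
 [244.02380952 224.54960317   0.38888889]
 [209.10302637 228.03601929  51.68055556]
 [213.36561051 240.62996572  61.22222222]
 [220.71686236 251.72191781  70.97222222]]
scene 150 10
[[240.0018203
[... 183 characters left out ...]
 24.06944444]
 [266.35660661 200.52327327   0.51388889]
 [267.95906433 197.92324561   1.05555556]
 [278.04411176 222.64791886  30.84722222]
 [295.83161    210.47638938  39.625     ]
 [300.13505685 202.76017035  42.48611111]]
scene 170 11
[[240.0146944  224.9876489    7.90277778]
 [252.89928683 226.64829797  12.875     ]
 [258.15400995 204.61400612  16.125     ]
 [258.70090156 200.15466618  12.66666667]
 [265.78451554 225.77207341  18.66666667]
 [266.35660661 200.52327327   0.51388889]
 [278.03244109 222.64675434  24.81944444]
 [288.20496289 217.27087672  28.90277778]
 [295.82901604 210.47777303  32.52777778]
 [300.17266304 202.7694909   35.70833333]
 [301.08394951 194.7283542   38.81944444]]
```

```bash
python3 - <<'E'
import pickle
from m import *
d=pickle.load(open('d0.pkl','rb'))
o1=dots(d['top'],(212,190),150)[0];o1=o1[np.argsort(o1[:,1])];o1=o1[(o1[:,0]<243)|(o1[:,1]<200)]
o2=dots(d['scene'],(265,230),170)[0];o2=o2[(o2[:,1]>206)|(o2[:,0]>290)];o2=o2[np.argsort(o2[:,0])]
X=np.array([plane(d['top'],u,.031) for u in o1])[:,:2];e,F,c=fit(X);print(e,c);print(np.round(np.c_[X,F],4))
Y=np.array([plane(d['scene'],u,.031) for u in o2])[:,:2];print(np.round(Y,4))
np.save('top.npy',F)
for u,v in zip(o1,o2):
    a,b=ray(d['top'],u),ray(d['scene'],v);e1,e2=map(np.array,(d['top']['eye'],d['scene']['eye']))
    t=np.linalg.lstsq(np.c_[a,-b],e2-e1,rcond=None)[0];print(np.round((e1+a*t[0]+e2+b*t[1])/2,4),np.round(np.linalg.norm(e1+a*t[0]-e2-b*t[1]),4))
E
```

```text
0.0003284057346365707 [0.53353812 0.00271108]
[[0.6465 0.0239 0.6466 0.0239]
 [0.6376 0.052  0.6373 0.0523]
 [0.6212 0.0774 0.621  0.0774]
 [0.5987 0.0976 0.5987 0.0974]
 [0.5721 0.1112 0.5721 0.1111]
 [0.5429 0.1174 0.5428 0.1173]
 [0.5127 0.1159 0.513  0.1159]
 [0.4843 0.1067 0.4845 0.1067]
 [0.4592 0.0906 0.4593 0.0905]]
[[0.6466 0.0241]
 [0.6373 0.0527]
 [0.621  0.0775]
 [0.5989 0.0979]
 [0.5719 0.1114]
 [0.5425 0.1181]
 [0.5126 0.1166]
 [0.4841 0.1071]]
[0.6465 0.0239 0.0309] 0.0001
[0.6374 0.0524 0.031 ] 0.0008
[0.6211 0.0774 0.0311] 0.0002
[0.5987 0.0977 0.0308] 0.0002
[0.5721 0.1113 0.0311] 0.0003
[0.5428 0.1177 0.031 ] 0.0008
[0.5126 0.1163 0.0308] 0.0007
[0.4842 0.1069 0.031 ] 0.0005
```

```bash
cat > go.py <<'E'
import numpy as np,sys
from scipy.spatial.transform import Rotation as R
from station import readout
s=readout.sense();F=np.load('dots.npy');r=R.from_quat(s['tool_rot'])
print('t',round(s['t'],2),'tcp',np.round(s['tcp_pos'],4),'f',np.round(s['force'],2),'tq',np.round(s['ft_torque'],2),'gap',round(s['finger_gap'],3))
print('axes\n',np.round(r.as_matrix(),4))
for i in map(int,sys.argv[1:]):
    d=np.r_[F[i-1],s['tcp_pos'][2]]-s['tcp_pos'];print('to dot',i,'world',np.round(d,4),'tool shares total',np.round(r.inv().apply(d)/.02,3))
E
python3 - <<'E'
import numpy as np
F=np.load('top.npy');F+= [0.0,0.0002];np.save('dots.npy',F)
E
python3 go.py 1 2 3 4 5 6 7 8 9
```

```text
t 0.1 tcp [ 0.1406 -0.6084  0.2491] f [-0.08  0.16 -0.36] tq [-0.02 -0.   -0.02] gap 1.001
axes
 [[ 9.744e-01  2.249e-01 -1.000e-04]
 [ 2.249e-01 -9.744e-01  2.000e-03]
 [ 4.000e-04 -1.900e-03 -1.000e+00]]
to dot 1 world [0.506  0.6325 0.    ] tool shares total [ 31.764 -25.124   0.06 ]
to dot 2 world [0.4967 0.6609 0.    ] tool shares total [ 31.631 -26.614   0.063]
to dot 3 world [0.4804 0.686  0.    ] tool shares total [ 31.118 -28.019   0.065]
to dot 4 world [0.4582 0.706  0.    ] tool shares total [ 30.26  -29.245   0.067]
to dot 5 world [0.4315 0.7196 0.    ] tool shares total [ 29.115 -30.208   0.069]
to dot 6 world [0.4023 0.7259 0.    ] tool shares total [ 27.761 -30.842   0.069]
to dot 7 world [0.3724 0.7244 0.    ] tool shares total [ 26.288 -31.106   0.069]
to dot 8 world [0.3439 0.7153 0.    ] tool shares total [ 24.798 -30.982   0.069]
to dot 9 world [0.3187 0.6991 0.    ] tool shares total [ 23.39  -30.477   0.067]
```

Emit:
{"fn": "send_rows", "kwargs": {
  "commands": "0 .4 -.32 0 0;0 .8 -.64 0 0;0 .8 -.64 0 0;0 .8 -.64 0 0;0 .8 -.64 0 0;0 .8 -.64 0 0;0 .8 -.64 0 0;0 .8 -.64 0 0;0 .8 -.64 0 0;0 .8 -.64 0 0;0 .8 -.64 0 0;0 .8 -.64 0 0;0 .8 -.64 0 0;0 .8 -.64 0 0;0 .8 -.64 0 0;0 .8 -.64 0 0;0 .8 -.64 0 0;0 .8 -.64 0 0;0 .8 -.64 0 0;0 .8 -.64 0 0",
  "grip_force": 20
}}

```text
t: 1.77
tcp_pos: [0.3888, -0.2938, 0.2499]
tool_rot: [0.994, 0.113, -0.0, -0.0]
force: [-0.2, -0.3, 0.0]
finger_gap: -0.001
gripper_force: 0.0
```

Emit:
{"fn": "send_rows", "kwargs": {
  "commands": "0 .8 -.64 0 0;0 .8 -.64 0 0;0 .8 -.64 0 0;0 .8 -.64 0 0;0 .8 -.64 0 0;0 .8 -.64 0 0;0 .8 -.64 0 0;0 .8 -.64 0 0;0 .8 -.64 0 0;0 .8 -.64 0 0;0 .8 -.64 0 0;0 .8 -.64 0 0;0 .8 -.64 0 0;0 .8 -.64 0 0;0 .8 -.64 0 0;0 .8 -.64 0 0;0 .8 -.64 0 0;0 .8 -.64 0 0;0 .4 -.32 0 0;0 .4 -.32 0 0"
}}

```text
t: 3.43
tcp_pos: [0.6297, 0.011, 0.2497]
tool_rot: [0.994, 0.114, -0.001, -0.0]
force: [-0.3, -1.1, -0.6]
finger_gap: -0.002
gripper_force: 0.0
```

Emit:
{"fn": "send_rows", "kwargs": {
  "commands": "0 0 0 .5 0;0 0 0 .8 0;0 0 0 .8 0;0 0 0 .8 0;0 0 0 .8 0;0 0 0 .8 0;0 0 0 .8 0;0 0 0 .8 0;0 0 0 .4 0;0 0 0 .2 0;0 0 0 0 0;0 0 0 0 0;0 0 0 0 0"
}}

```text
t: 4.52
tcp_pos: [0.6306, 0.0095, 0.117]
tool_rot: [0.994, 0.113, 0.001, 0.0]
force: [0.7, 0.3, 1.1]
finger_gap: -0.003
gripper_force: 0.0
```

```bash
python3 go.py 1;python3 - <<'E'
from station import cams
import cv2,numpy as np
p=cams.snapshot('scene')['pixels'][130:280,170:370];cv2.imwrite('pics/h1.png',cv2.resize(p,None,fx=4,fy=4)[:,:,::-1])
E
```

```text
t 4.52 tcp [0.6306 0.0095 0.117 ] f [0.67 0.34 1.06] tq [-0.02  0.01 -0.  ] gap -0.003
axes
 [[ 9.744e-01  2.248e-01  1.900e-03]
 [ 2.248e-01 -9.744e-01 -4.000e-04]
 [ 1.700e-03  8.000e-04 -1.000e+00]]
to dot 1 world [0.016  0.0146 0.    ] tool shares total [ 0.942 -0.534  0.001]
```

View pics/h1.png

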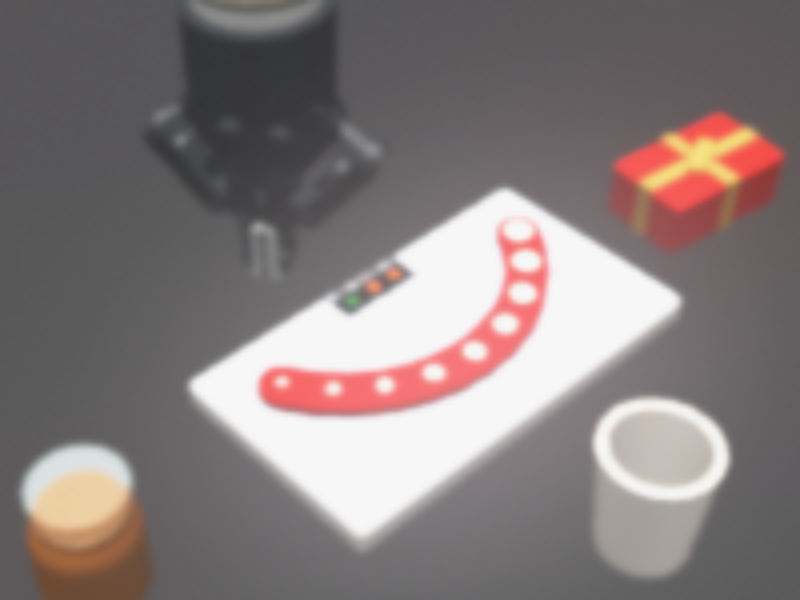

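The closed fingertips hover near the dim end, at about crop pixel (265,275), and nothing has moved. In the crop, dot 1 is at (282,382). Next I'll line up over dot 1 and stop just above it.

Emit:
{"fn": "send_rows", "kwargs": {
  "commands": "0 .47 -.27 .5 0;0 .47 -.27 .6 0;0 0 0 .6 0;0 0 0 .6 0;0 0 0 .4 0;0 0 0 .2 0;0 0 0 0 0;0 0 0 0 0;0 0 0 0 0;0 0 0 0 0"
}}

```text
t: 5.4
tcp_pos: [0.6463, 0.0242, 0.0587]
tool_rot: [0.994, 0.113, 0.001, 0.0]
force: [0.5, 0.4, 0.9]
finger_gap: 0.002
gripper_force: 0.0
```

```bash
python3 go.py 1;python3 - <<'E'
from station import cams,readout
import cv2,numpy as np
for i in range(6):
    p=cams.snapshot('scene')['pixels'];s=readout.sense();print(np.round(s['tcp_pos'],4),np.round(s['force'],2))
cv2.imwrite('pics/h2.png',cv2.resize(p[170:270,200:330],None,fx=6,fy=6,interpolation=cv2.INTER_CUBIC)[:,:,::-1])
E
```

```text
t 5.4 tcp [0.6463 0.0242 0.0587] f [0.47 0.44 0.93] tq [0.02 0.01 0.08] gap 0.002
axes
 [[ 9.744e-01  2.247e-01  1.400e-03]
 [ 2.247e-01 -9.744e-01 -2.000e-04]
 [ 1.300e-03  5.000e-04 -1.000e+00]]
to dot 1 world [ 0.0002 -0.0001  0.    ] tool shares total [0.01 0.01 0.  ]
[0.6463 0.0243 0.0588] [-0.44  0.25  0.45]
[0.6463 0.0243 0.0587] [ 0.56 -0.15 -0.23]
[0.6462 0.0243 0.0586] [ 0.61  0.62 -0.59]
[0.6461 0.0244 0.0585] [-1.   -0.27  1.15]
[0.6461 0.0244 0.0584] [-0.48 -0.55  0.09]
[0.646  0.0245 0.0583] [-0.43  1.2   1.32]
```

View pics/h2.png

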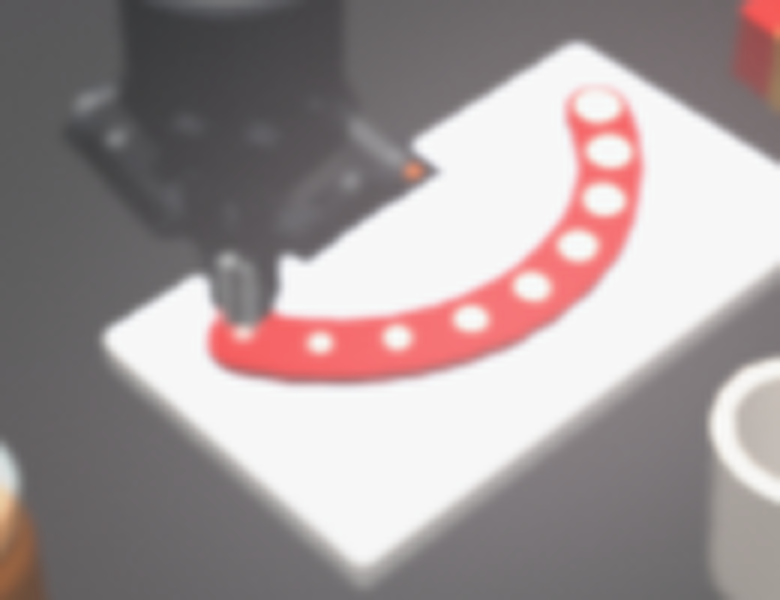

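The tips hover just above dot 1, at about crop pixel (243,325), and line up with it. Next I'll descend gently to about 2.5 mm of press and average the force readings.

Emit:
{"fn": "send_rows", "kwargs": {
  "commands": "0 0 0 .2 0;0 0 0 .15 0;0 0 0 .06 0;0 0 0 .04 0;0 0 0 .04 0;0 0 0 .035 0;0 0 0 0 0;0 0 0 0 0;0 0 0 0 0"
}}

```text
t: 6.45
tcp_pos: [0.6456, 0.0245, 0.0476]
tool_rot: [0.994, 0.113, -0.0, -0.0]
force: [-0.6, 0.8, 1.1]
finger_gap: 0.001
gripper_force: 1.0
```

```bash
cat > avg.py <<'E'
from station import cams,readout
import numpy as np,pickle,sys
from m import *
f=[];z=[]
for i in range(12):
    p=cams.snapshot('scene' if i else 'top');s=readout.sense();f.append(s['force']);z.append(s['tcp_pos'])
    if i==0: top=p
print(s['t'],'f',np.round(np.mean(f,0),2),'+-',np.round(np.std(f,0)/12**.5,2),'tcp',np.round(np.mean(z,0),4))
pickle.dump({'top':top,'scene':p},open('d1.pkl','wb'))
for n,g,T in(('top',(212,190),150),('scene',(280,225),170)):
    try: o=dots({'top':top,'scene':p}[n],g,T)[0]; o=o[np.argsort(o[:,0])];X=np.array([plane({'top':top,'scene':p}[n],u,.031)[:2] for u in o if u[2]>10]);print(n,np.round(X,4).tolist())
    except Exception as e: print(n,e)
E
python3 avg.py
```

```text
7.05 f [-1.21  0.15  1.59] +- [0.13 0.13 0.14] tcp [0.6457 0.0245 0.0475]
top attempt to get argmax of an empty sequence
scene [[0.5784, 0.0142], [0.6394, 0.0536], [0.6227, 0.0789], [0.6006, 0.0988], [0.5742, 0.1125], [0.5446, 0.1186], [0.5148, 0.1171], [0.4863, 0.1081]]
```

```bash
python3 - <<'E'
import pickle,cv2
from m import *
a=pickle.load(open('d0.pkl','rb'));b=pickle.load(open('d1.pkl','rb'))
for n in('top','scene'):
    print(n,np.round(np.array(b[n]['eye'])-a[n]['eye'],5),np.round(np.array(b[n]['rotation'])-a[n]['rotation'],5))
    g=[np.ascontiguousarray(x[n]['pixels'][...,1]).astype(np.float32) for x in(a,b)]
    W={'top':{'gift':(160,278,48,56),'cup':(134,156,38,36),'jar':(245,85,30,35),'panelL':(174,200,45,65),'panelcorner':(172,225,40,40)},
       'scene':{'gift':(320,155,50,38),'cup':(316,228,38,46),'jar':(172,238,38,50),'dots':(275,180,35,50),'panelR':(300,180,45,50),'panelbot':(225,230,90,35)}}[n]
    for k,(x,y,w,h) in W.items():
        (s,r)=cv2.phaseCorrelate(g[0][y:y+h,x:x+w].copy(),g[1][y:y+h,x:x+w].copy(),cv2.createHanningWindow((w,h),cv2.CV_32F));print(k,np.round(s,2),round(r,2))
    o=b[n]['pixels'];cv2.imwrite(f'pics/c_{n}.png',o[:,:,::-1])
    if n=='scene':
        for q in(a,b): print(np.round(dots(q[n],(280,225),170)[0],2).tolist())
E
```

```text
top [0. 0. 0.] [0. 0. 0. 0.]
gift [-10.5  -13.95] 0.13
cup [ 0.   -0.04] 1.01
jar [-0.12 -0.88] 1.03
panelL [-10.9    0.41] 0.32
panelcorner [-0.53 -0.66] 0.33
scene [0. 0. 0.] [0. 0. 0. 0.]
gift [-0.09  0.09] 0.88
cup [-0.01  0.01] 0.99
jar [-0.01  0.02] 0.89
dots [-0.11  0.57] 0.94
panelR [0.41 0.1 ] 1.02
panelbot [-0.18 -0.08] 1.04
[[252.9, 226.65, 12.88], [240.01, 224.99, 7.9], [265.78, 225.77, 18.67], [278.03, 222.65, 24.82], [288.2, 217.27, 28.9], [295.83, 210.48, 32.53], [300.17, 202.77, 35.71], [301.08, 194.73, 38.82], [258.15, 204.61, 16.12], [266.36, 200.52, 0.51], [258.7, 200.15, 12.67]]
[[250.56, 205.63, 21.6], [252.8, 227.39, 12.94], [266.0, 226.46, 17.56], [278.06, 223.25, 24.22], [236.34, 221.38, 1.26], [238.95, 221.7, 6.99], [288.22, 218.02, 28.44], [295.69, 211.1, 32.94], [300.02, 203.37, 35.29], [301.13, 195.38, 41.53]]
```

Dots 2–9 all shifted by about +0.65 px in row, while the cup, jar and gift box stayed put. That means the strip has sunk about 2 mm, which fits the 1.6 N reading. I'll start the stroke to dot 3.

Emit:
{"fn": "send_rows", "kwargs": {
  "commands": "0 -.017 -.186 0 0;0 -.017 -.186 0 0;0 -.017 -.186 0 0;0 -.017 -.186 0 0;0 -.017 -.186 0 0;0 -.017 -.186 0 0;0 -.017 -.186 0 0;0 -.017 -.186 0 0;0 -.064 -.176 0 0;0 -.064 -.176 0 0;0 -.064 -.176 0 0;0 -.064 -.176 0 0;0 -.064 -.176 0 0;0 -.064 -.176 0 0;0 -.064 -.176 0 0;0 -.064 -.176 0 0"
}}

```text
t: 8.38
tcp_pos: [0.62, 0.0783, 0.0475]
tool_rot: [0.994, 0.113, -0.0, -0.0]
force: [1.9, -1.7, 1.5]
finger_gap: 0.003
gripper_force: 1.0
```

```bash
python3 avg.py; python3 go.py 3 5; python3 - <<'E'
import pickle
from m import *
b=pickle.load(open('d1.pkl','rb'));print(np.round(dots(b['scene'],(296,218),170)[0],2).tolist())
E
```

```text
8.9833 f [-0.6   1.09  2.15] +- [0.15 0.19 0.14] tcp [0.6196 0.0784 0.0474]
top []
scene [[0.6395, 0.0539], [0.589, 0.0851], [0.6009, 0.0991], [0.5405, 0.0752], [0.5742, 0.1124], [0.5447, 0.1187], [0.515, 0.1172], [0.4865, 0.1081]]
t 8.98 tcp [0.6199 0.078  0.0474] f [-1.25  0.4   2.78] tq [ 0.26  0.14 -0.06] gap -0.001
axes
 [[ 9.744e-01  2.248e-01 -9.000e-04]
 [ 2.248e-01 -9.744e-01  1.000e-04]
 [-8.000e-04 -3.000e-04 -1.000e+00]]
to dot 3 world [ 0.0011 -0.0004  0.    ] tool shares total [ 0.049  0.03  -0.   ]
to dot 5 world [-0.0478  0.0333  0.    ] tool shares total [-1.954e+00 -2.158e+00  2.000e-03]
[[279.92, 204.26, 51.46], [252.89, 227.48, 13.85], [239.96, 225.85, 8.04], [278.11, 223.36, 22.9], [274.9, 218.1, 13.82], [288.21, 218.02, 27.03], [295.72, 211.12, 31.54], [299.99, 203.44, 34.14], [301.09, 195.44, 40.61]]
```

The panel hasn't moved and the depth is steady at about 2 mm. I'll continue the stroke.

Emit:
{"fn": "send_rows", "kwargs": {
  "commands": "0 -.105 -.152 0 0;0 -.105 -.152 0 0;0 -.105 -.152 0 0;0 -.105 -.152 0 0;0 -.105 -.152 0 0;0 -.105 -.152 0 0;0 -.105 -.152 0 0;0 -.105 -.152 0 0;0 -.143 -.12 0 0;0 -.143 -.12 0 0;0 -.143 -.12 0 0;0 -.143 -.12 0 0;0 -.143 -.12 0 0;0 -.143 -.12 0 0;0 -.143 -.12 0 0;0 -.143 -.12 0 0"
}}

```text
t: 10.32
tcp_pos: [0.5715, 0.1116, 0.0475]
tool_rot: [0.994, 0.113, 0.0, 0.0]
force: [1.7, -0.6, 2.1]
finger_gap: -0.002
gripper_force: 1.0
```

```bash
python3 avg.py; python3 go.py 5 7
```

```text
10.9167 f [-1.01  0.59  2.07] +- [0.14 0.16 0.18] tcp [0.5708 0.1117 0.0473]
top attempt to get argmax of an empty sequence
scene [[0.6395, 0.0539], [0.5663, 0.0289], [0.6229, 0.079], [0.6009, 0.099], [0.5439, 0.1214]]
t 10.92 tcp [0.5714 0.1114 0.0474] f [-1.04 -0.41  2.58] tq [0.13 0.28 0.04] gap 0.002
axes
 [[ 9.744e-01  2.248e-01 -9.000e-04]
 [ 2.248e-01 -9.744e-01 -0.000e+00]
 [-9.000e-04 -2.000e-04 -1.000e+00]]
to dot 5 world [ 0.0007 -0.0002  0.    ] tool shares total [ 0.032  0.016 -0.   ]
to dot 7 world [-0.0584  0.0046  0.    ] tool shares total [-2.795 -0.883  0.003]
```

Emit:
{"fn": "send_rows", "kwargs": {
  "commands": "0 -.167 -.078 0 0;0 -.167 -.078 0 0;0 -.167 -.078 0 0;0 -.167 -.078 0 0;0 -.167 -.078 0 0;0 -.167 -.078 0 0;0 -.167 -.078 0 0;0 -.167 -.078 0 0;0 -.183 -.033 0 0;0 -.183 -.033 0 0;0 -.183 -.033 0 0;0 -.183 -.033 0 0;0 -.183 -.033 0 0;0 -.183 -.033 0 0;0 -.183 -.033 0 0;0 -.183 -.033 0 0"
}}

```text
t: 12.25
tcp_pos: [0.5129, 0.1162, 0.0475]
tool_rot: [0.994, 0.113, 0.0, -0.0]
force: [1.0, -0.1, 1.7]
finger_gap: 0.003
gripper_force: 1.0
```

```bash
python3 avg.py; python3 go.py 7 9
```

```text
12.85 f [-0.99 -0.12  2.26] +- [0.26 0.13 0.09] tcp [0.5121 0.1162 0.0473]
top [[0.6207, 0.0772], [0.6372, 0.052], [0.6463, 0.0237]]
scene [[0.6395, 0.0538], [0.5663, 0.0289], [0.5516, 0.0225], [0.6229, 0.079], [0.6008, 0.0989], [0.5742, 0.1125], [0.5447, 0.1186]]
t 12.85 tcp [0.5129 0.1163 0.0474] f [-1.76  0.34  2.32] tq [-0.03  0.28  0.01] gap 0.002
axes
 [[ 9.744e-01  2.249e-01 -8.000e-04]
 [ 2.249e-01 -9.744e-01  0.000e+00]
 [-7.000e-04 -2.000e-04 -1.000e+00]]
to dot 7 world [ 0.0001 -0.0002  0.    ] tool shares total [ 0.001  0.01  -0.   ]
to dot 9 world [-0.0536 -0.0255  0.    ] tool shares total [-2.898e+00  6.400e-01  2.000e-03]
```

Everything is steady and the dots haven't shifted. This is the last leg, to dot 9.

Emit:
{"fn": "send_rows", "kwargs": {
  "commands": "0 -.186 .016 0 0;0 -.186 .016 0 0;0 -.186 .016 0 0;0 -.186 .016 0 0;0 -.186 .016 0 0;0 -.186 .016 0 0;0 -.186 .016 0 0;0 -.186 .016 0 0;0 -.176 .063 0 0;0 -.176 .063 0 0;0 -.176 .063 0 0;0 -.176 .063 0 0;0 -.176 .063 0 0;0 -.176 .063 0 0;0 -.176 .063 0 0;0 -.176 .063 0 0;0 0 0 0 0;0 0 0 0 0;0 0 0 0 0"
}}

```text
t: 14.43
tcp_pos: [0.4586, 0.0907, 0.0474]
tool_rot: [0.994, 0.113, -0.001, -0.0]
force: [-1.0, -0.8, 1.6]
finger_gap: 0.002
gripper_force: 1.0
```

```bash
python3 avg.py; python3 go.py 9; python3 - <<'E'
import pickle,cv2
b=pickle.load(open('d1.pkl','rb'));o=b['scene']['pixels'][140:290,170:370];cv2.imwrite('pics/end.png',cv2.resize(o,None,fx=4,fy=4)[:,:,::-1])
E
```

```text
15.0333 f [-1.71 -0.33  2.19] +- [0.12 0.14 0.18] tcp [0.4591 0.091  0.0474]
top [[0.5426, 0.1171], [0.5174, 0.1159], [0.5719, 0.1107], [0.5985, 0.0974], [0.6207, 0.0772], [0.6372, 0.052], [0.5257, 0.0354], [0.5426, 0.0294], [0.6464, 0.0237]]
scene [[0.6394, 0.0536], [0.5665, 0.0288], [0.5516, 0.0225], [0.6227, 0.0789], [0.6006, 0.0988], [0.5742, 0.1125], [0.5446, 0.1186], [0.5148, 0.1171], [0.4863, 0.1081]]
t 15.03 tcp [0.4595 0.091  0.0475] f [-1.45 -0.09  1.9 ] tq [0.03 0.25 0.03] gap -0.0
axes
 [[ 9.744e-01  2.249e-01 -3.000e-04]
 [ 2.249e-01 -9.744e-01  1.000e-04]
 [-3.000e-04 -2.000e-04 -1.000e+00]]
to dot 9 world [-0.0002 -0.0003  0.    ] tool shares total [-0.01   0.011  0.   ]
```

View pics/end.png

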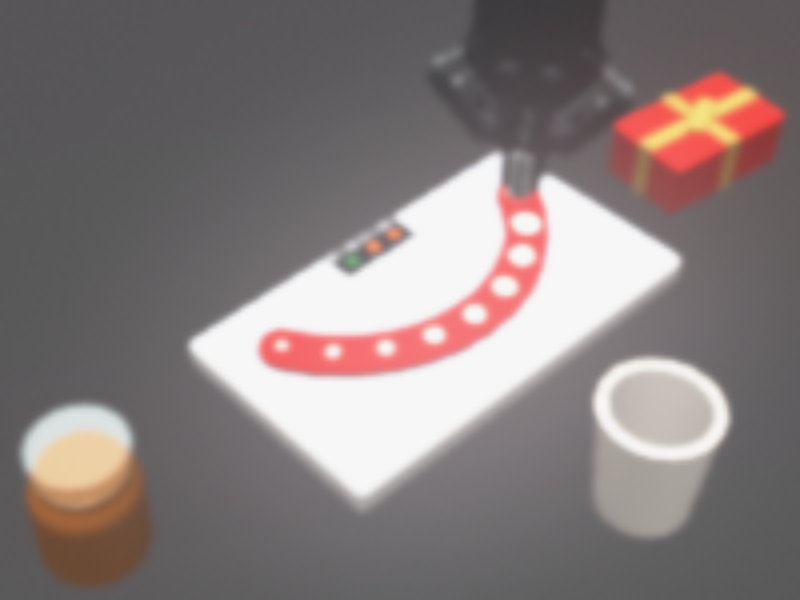

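The tips rest on dot 9, at about crop pixel (520,190). The panel and the bystanders haven't moved, and the force is about 2 N.

```bash
python3 -c "
from station import sign_off
print(sign_off())"
```

```text
the job is handed in; nothing more can be done
None
```

I slid the closed fingertips from dot 1 to dot 9 in one stroke at about 2 N (strip about 2 mm down, well short of its 7 mm stop), then handed in at about 15 s with them still resting on dot 9; the panel, gift box, jar and cup showed no movement in the images.

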